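# Feel for the hidden catch of the cash box

### The arm

A 6-joint arm with a two-finger parallel gripper is mounted at the origin on a cart in front of the work surface, level with it; the furniture and walls round the work are solid. World frame = base frame: x ahead of the robot, y to its left, z up, the work surface at z = 0. Lengths are in m, angles in rad, forces in N, time in s.
With the tool pointing down it reaches from about 0.25 to 0.725 m from the base axis. Payload 4 kg.
Tool frame: the origin (TCP) lies between the finger pads; the fingertips stand 11 mm ahead of it and the grasp point (between the pads) lies 8 mm behind it (bot.tip_extent is the distance from the TCP to the fingertips, in m); z points along the fingers, y is the line along which they close (so a half turn about z gives the same grasp; the last joint's range is limited). The gripper opens to 85 mm and grips with 20 to 120 N. Pads are 22 mm wide; open, the fingers measure 114 mm over their backs; the gripper's body (76 mm by 85 mm) begins 54 mm behind the grasp point. The pads swing forward as they close: fully open they stand 13 mm farther back than shut.
Start: joints at [-1.116, 0.241, 0.005, 1.335, 0, 1.571], TCP at [0.22, -0.449, 0.242] pointing down, gripper open.
Joint ranges: [-2.72, 2.72], [-1.05, 1.87], [-1.09, 1.28], [-1.99, 2.15], [-1.42, 1.44], [-3.14, 3.14]. Speed limits (rad/s): [2.79, 2.79, 3.14, 3.14, 3.14, 3.14].

### API

Orientations are given as a unit quaternion [x, y, z, w].
In Python, from workcell import bot gives the robot as it stands. The module is installed in compiled form; this text tells all that it offers.
- The arm moves only by the tool drive_tool, never from a script. Its argument "rows" is a list of rows, each an object of numbers: "dx", "dy", "dz": the shift along the tool's x, y, z in units of 50 mm (1.0 is 50 mm); "wx", "wy", "wz": the turn, a rotation vector about the tool's x, y, z in units of 5 degrees (1.0 is 5 degrees); "hand": the finger opening in mm, from 0 to 85.4. A call has 1 to 20 rows; each row is the pose to reach, as a shift and turn from the pose commanded when the call began, along the tool's axes at that moment; what a row does not reach only later rows make up. A row lasts 1/10 s, in which the tool goes at most 50 mm and 8.59 degrees, less where a joint would pass 70% of its speed; a pose out of reach is approached as far as the arm can. A call with a gripper value outside its range is refused whole. The fingers move at their own pace and stop on an object; the grip force is fixed at half the most. Time passes only in rows, so rows that repeat a pose let the fingers close. It gives the time, the measured TCP pose, the force, the opening and the grip force at its end, in the units of the state.
- bot.get_obs(): the state, without advancing time (a new reading comes with each control period).
- bot.camera(name): name is "side" or "top" or "wrist"; returns the picture (480x640x3 uint8, red, green, blue); there is no depth.
- bot.get_calibration(name): a dict with "vfov" (degrees; the focal length in pixels is half the picture's height over the tangent of half this angle, whatever the lens; pixels are square), "cx", "cy" (the principal point, pixels), "origin" and "rotation" of the camera in the world; the wrist camera has in their place "mount" (4x4, takes a point from camera to tool coordinates, whose origin is the TCP and whose axes are the flange's). Camera axes: x right, y up, looking along -z (the intrinsics and any distortion apply to the point x, -y, -z); pixel columns grow to the right and rows downward; lengths in m; the calibration is good to about 2 mm. A picture is of the moment at which its call begins: read the wrist's pose just before it. get_calibration takes no time and is no camera call.
- bot.job_done(): hands the job in; it is judged then, once.
Trained networks look in the newest picture that a camera, given by its name, has taken for a name from the list of things; names that differ only in an ending like _2 or _b are one class to them, and where a whole thing is asked for, a point or a joint stands for the part that bears it (a point fixed in the world has none). Each returns a list of dicts, best first, with "score" (0 to 1); they miss things now and then, are a little off and sometimes report something else, mostly with a low value. They report only what shows in the picture. A call takes as long as a camera call.
- bot.look_for(camera, thing): "extent" ([centre column, centre row, width, height] in pixels, round what is visible of it).
- bot.outline_of(camera, thing): "region" (480x640 bool, what is visible of it) and "extent" ([centre column, centre row, width, height] in pixels, round what is visible of it).
The state is a dict: "clock": time; "joint_pos": joint angles; "joint_vel": joint speeds; "tau": joint torques, N m; "eef_pos": TCP position; "tool_rot": TCP orientation; "ft_force": force on the tool from outside, world axes, zero at the start; "ft_torque": the same for the moment, N m; "grip_width": finger opening in m; "grasp_force": force on a finger pad.
Only numpy, scipy, OpenCV 4.12 (cv2) and the standard library are available. Lean on these libraries where they do the work, as an engineer would, in place of code of your own. Each camera call takes 0.05 s, during which the arm holds its last target. There are 200 camera calls.

### The job

Open the cash box: with the fingertips, feel along the flat inset strip on its top for the flush catch hidden somewhere in it, press the catch fully down so that the drawer springs out, then let go so that the catch comes back up, and leave the drawer open. Only touch the box: do not lift it, shove it or press hard on it, and leave the ink pad on it and the stamp, cup and glass beside it where they are.

Things in the scene. Friction and masses are not known exactly. Their poses are not given: they have to be found in the camera images.
- cash_box: Low dark metal cash box, 170 mm deep (x) by 324 mm wide (y) by 80 mm high, about 3 kg, standing loose on the worktop. Origin at the centre of its underside; x points from its front (the drawer side) to its back, y along its width, z up. An ink pad lies on its top near the +y end.
- strip_middle (a point): Middle of the visible grey strip inset in the box's top, on its surface, 77 mm above the box's underside (3 mm below the dark cover round it). Axes as the box. The visible strip is 64 mm (x) by 140 mm (y), flat, rigid except at the catch, and does not shift. The catch's centre lies on its middle line (x = 0), anywhere from y = -44 to +44 mm, differently each time.
- catch (a joint): Press depth of the catch, m: 0 up, 0.007 fully down. The catch is a flat key in the strip, same grey, 49 mm (x) by 39 mm (y), its face 0.5 mm below the strip's, a thin gap round it. Sprung: starts to give at about 2 N, is fully down at about 6 N, frees the drawer from 0.005 on, comes back up when let go.
- drawer (a joint): How far the drawer stands out of the front of the box (towards the box's -x), m: 0 = shut and latched, 0.05 = fully out. It has no handle; a spring drives it out by itself within a second or so once the catch is pressed down.
- ink_pad: Flat ink pad tin, 55 x 79 x 12 mm, lying loose on top of the box near its +y end; origin at the centre of its underside. Leave it alone.
- stamp: Wooden hand stamp, 28 x 38 x 69 mm, standing on the worktop beyond the box's +y end; origin at the centre of its underside. Leave it alone.
- cup: Espresso cup with a handle, 58 x 87 x 55 mm, on the worktop beyond the box's -y end; origin at the centre of its underside. Leave it alone.
- glass: Shot glass, 47 mm wide, 58 mm high, on the worktop beyond the box's -y end; origin at the centre of its underside. Leave it alone.

How it is judged:
By the outcome, as a careful person would: the job done as asked, in the order asked, and still so for the second after the job is handed in, with the robot touching nothing.
It also fails if it takes over 48 s, if anything falls off the work surface, if the arm or the gripper's body presses on something with over 40 N, if the wrist force passes 120 N, or if a joint passes its speed limit or range.

## Working session

There is one attempt and no reset: what is moved stays moved. The work goes in short steps, Python scripts to look and compute and a tool call to move; the robot and the scene stay as the last step left them, time stands still between calls to the robot, and variables do not carry over. Pictures are saved under pics/ and viewed, at most 10 in all, crops included, and the job is handed in when it is done.

Besides the shell and the picture viewer there is one more tool, called after ">>>" as name([rows], argument=value, ...), one row to a line, values as JSON. drive_tool: Moves the arm, as the interface text tells. Its arguments: {"type":"object","properties":{"rows":{"type":"array","items":{"type":"object","properties":{"dx":{"type":"number"},"dy":{"type":"number"},"dz":{"type":"number"},"wx":{"type":"number"},"wy":{"type":"number"},"wz":{"type":"number"},"hand":{"type":"number"}}}}},"required":["rows"]}

```bash
mkdir -p pics
python3 - <<'E'
from workcell import bot
import cv2,numpy as np
ims=[]
for c in("top","side"):
    im=bot.camera(c); ims.append(im); cv2.imwrite(f"pics/{c}0.png",im[...,::-1])
    k=bot.get_calibration(c); print(c,k)
    for t in("cash_box","strip_middle","ink_pad","cup","glass","stamp"):
        print(t,[(np.round(d["extent"]).tolist(),round(d["score"],2)) for d in bot.look_for(c,t)[:2]])
o=bot.get_obs();print(o)
E
```

```text
top {'vfov': 56.5992622459485, 'cx': 324.4433973268819, 'cy': 238.65793830665052, 'origin': array([0.44072929, 0.05083692, 0.92744179]), 'rotation': array([ 0.00472856, -0.02915469, -0.70396211,  0.70962314])}
cash_box [([378.0, 231.0, 173.0, 88.0], 0.69)]
strip_middle [([378.0, 230.0, 171.0, 86.0], 0.74)]
ink_pad [([315.0, 231.0, 39.0, 35.0], 0.66)]
cup [([488.0, 208.0, 36.0, 30.0], 0.59)]
glass [([480.0, 261.0, 31.0, 18.0], 0.75)]
stamp [([260.0, 211.0, 25.0, 19.0], 0.72)]
side {'vfov': 53.29312530522568, 'cx': 323.8705815026466, 'cy': 235.48294579294617, 'origin': array([0.36345005, 0.79810345, 0.61032166]), 'rotation': array([-0.03797648,  0.4583057 ,  0.88422673, -0.08158901])}
cash_box [([330.0, 221.0, 99.0, 120.0], 0.89), ([292.0, 285.0, 22.0, 37.0], 0.52)]
strip_middle [([328.0, 221.0, 103.0, 111.0], 0.63)]
ink_pad [([326.0, 224.0, 24.0, 26.0], 0.71)]
cup [([328.0, 159.0, 28.0, 10.0], 0.39)]
glass [([370.0, 167.0, 17.0, 9.0], 0.56), ([327.0, 227.0, 24.0, 27.0], 0.25)]
stamp [([290.0, 284.0, 19.0, 38.0], 0.6)]
{'clock': 0.7, 'joint_pos': array([-1.11600957e+00,  2.40551195e-01,  5.04608661e-03,  1.33518084e+00,
       -5.21368791e-06,  1.57079498e+00]), 'joint_vel': array([ 0.0002708 , -0.0007936 ,  0.00080399,  0.00092539, -0.0012096 ,
       -0.00014082]), 'tau': array([-2.11119323e-04, -3.72080719e+01,  2.52640790e+01,  8.61134795e-04,
        2.08197498e-04,  2.89816704e-08]), 'eef_pos': array([ 0.21964674, -0.44920408,  0.24234849]), 'tool_rot': array([9.74257184e-01, 2.25439428e-01, 9.90215734e-06, 5.43568014e-05]), 'ft_force': array([-0.54674565, -0.47853195,  0.00952861]), 'ft_torque': array([ 0.02623261, -0.04616808, -0.00649114]), 'grasp_force': 0.0, 'grip_width': 0.08521312821271582}
```

View pics/top0.png

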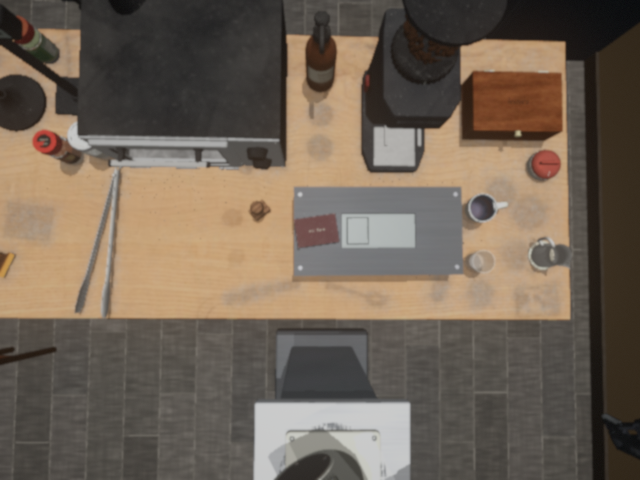

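View pics/side0.png

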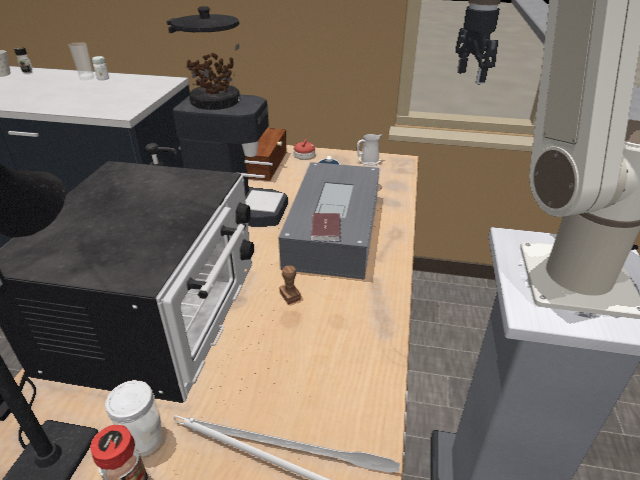

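The top view shows the box at about (378,231), with its strip at columns 342–415 and rows 213–248. A faint square outline, possibly the catch, sits near (357,231). I'll zoom in and measure.

```bash
cat > h.py <<'E'
from workcell import bot
import numpy as np
from scipy.spatial.transform import Rotation as R
def px2w(c,uv,z):
    k=bot.get_calibration(c); f=240/np.tan(np.radians(k["vfov"])/2)
    d=R.from_quat(k["rotation"]).apply([(uv[0]-k["cx"])/f,-(uv[1]-k["cy"])/f,-1])
    return k["origin"]+d*(z-k["origin"][2])/d[2]
E
python3 - <<'E'
from h import *
import cv2
k=bot.get_calibration("top");print([x for x in k])
im=bot.camera("top")
c=im[175:290,285:500]; cv2.imwrite("pics/crop.png",cv2.resize(c,None,fx=3.7,fy=3.7,interpolation=cv2.INTER_CUBIC)[...,::-1])
r=bot.outline_of("top","cash_box")[0]["region"].astype(np.uint8)
ct=max(cv2.findContours(r,0,1)[0],key=cv2.contourArea);print(cv2.minAreaRect(ct))
for n,p in dict(tl=(294,187),tr=(461,187),br=(462,273),bl=(295,275)).items(): print(n,px2w("top",p,.08).round(4))
for n,p in dict(tl=(342,213),tr=(415,214),br=(415,248),bl=(342,248),key=(357,231)).items(): print(n,px2w("top",p,.077).round(4))
E
```

```text
['vfov', 'cx', 'cy', 'origin', 'rotation']
((377.5, 230.5), (89.0, 169.0), 90.0)
tl [0.5798 0.0806 0.08  ]
tr [ 0.584  -0.2421  0.08  ]
br [ 0.4179 -0.2428  0.08  ]
bl [0.4121 0.077  0.08  ]
tl [ 0.5312 -0.0118  0.077 ]
tr [ 0.5308 -0.1529  0.077 ]
br [ 0.4652 -0.1528  0.077 ]
bl [ 0.4641 -0.0121  0.077 ]
key [ 0.4969 -0.0408  0.077 ]
```

View pics/crop.png

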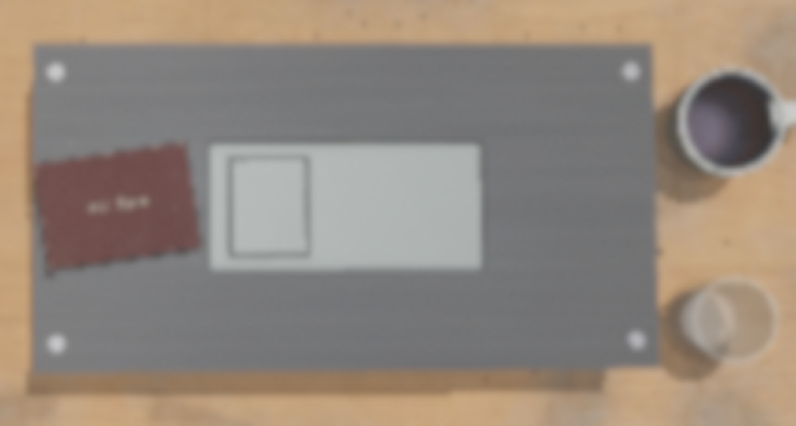

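The crop shows a thin-gap outline of about 39×49 mm centred at pixel (358,231). That puts it at roughly world (0.4975, -0.043), or y≈+40 mm on the strip, which fits the catch. I'll hover over it with the fingers closed.

>>> drive_tool([
  {"dx": 8.56,"dy": -4.85,"dz": 1.0,"wz": -12.8,"hand": 0},
  {"dx": 8.56,"dy": -4.85,"dz": 1.0,"wz": -12.8,"hand": 0},
  {"dx": 8.56,"dy": -4.85,"dz": 1.0,"wz": -12.8,"hand": 0},
  {"dx": 8.56,"dy": -4.85,"dz": 1.0,"wz": -12.8,"hand": 0},
  {"dx": 8.56,"dy": -4.85,"dz": 1.0,"wz": -12.8,"hand": 0},
  {"dx": 8.56,"dy": -4.85,"dz": 1.0,"wz": -12.8,"hand": 0},
  {"dx": 8.56,"dy": -4.85,"dz": 1.0,"wz": -12.8,"hand": 0},
  {"dx": 8.56,"dy": -4.85,"dz": 1.0,"wz": -12.8,"hand": 0},
  {"dx": 8.56,"dy": -4.85,"dz": 1.0,"wz": -12.8,"hand": 0},
  {"dx": 8.56,"dy": -4.85,"dz": 1.0,"wz": -12.8,"hand": 0},
  {"dx": 8.56,"dy": -4.85,"dz": 1.0,"wz": -12.8,"hand": 0},
  {"dx": 8.56,"dy": -4.85,"dz": 1.0,"wz": -12.8,"hand": 0},
  {"dx": 8.56,"dy": -4.85,"dz": 1.85,"wz": -12.8,"hand": 0},
  {"dx": 8.56,"dy": -4.85,"dz": 1.85,"wz": -12.8,"hand": 0},
  {"dx": 8.56,"dy": -4.85,"dz": 1.85,"wz": -12.8,"hand": 0},
  {"dx": 8.56,"dy": -4.85,"dz": 1.85,"wz": -12.8,"hand": 0},
])

```text
invalid input at $.rows[0]: expected keys dx, dy, dz, wx, wy, wz, hand
```

Run:
```python
from h import *
import cv2
o=bot.get_obs()
print(bot.tip_extent,{k:np.round(o[k],4).tolist() for k in("clock","eef_pos","tool_rot","ft_force","grip_width","joint_pos")})
w=bot.camera("wrist");cv2.imwrite("pics/w1.png",w[...,::-1])
k=bot.get_calibration("wrist");f=240/np.tan(np.radians(k["vfov"])/2)
M=k["mount"]
def proj(P):
    t=R.from_quat(o["tool_rot"]).inv().apply(np.array(P)-o["eef_pos"])
    c=np.linalg.inv(M)@np.r_[t,1]; return (k["cx"]+f*c[0]/-c[2],k["cy"]-f*c[1]/-c[2])
print(proj([.4975,-.043,.0765]),[proj([.4975+a,-.043+b,.0765]) for a in(-.0245,.0245) for b in(-.0195,.0195)])
```

```text
0.011 {'clock': 0.8, 'eef_pos': [0.2197, -0.4492, 0.2424], 'tool_rot': [0.9743, 0.2255, -0.0, 0.0001], 'ft_force': [-0.1164, -0.5279, -0.235], 'grip_width': 0.085, 'joint_pos': [-1.116, 0.2405, 0.005, 1.3352, -0.0, 1.5708]}
(np.float64(-231.39078488249208), np.float64(-717.3914473742459)) [(np.float64(-193.39049857169152), np.float64(-612.8483353408423)), (np.float64(-283.5134530424449), np.float64(-670.095761519188)), (np.float64(-177.18501306076206), np.float64(-766.5773245773099)), (np.float64(-272.90285130158713), np.float64(-831.5958661224304))]
```

View pics/w1.png

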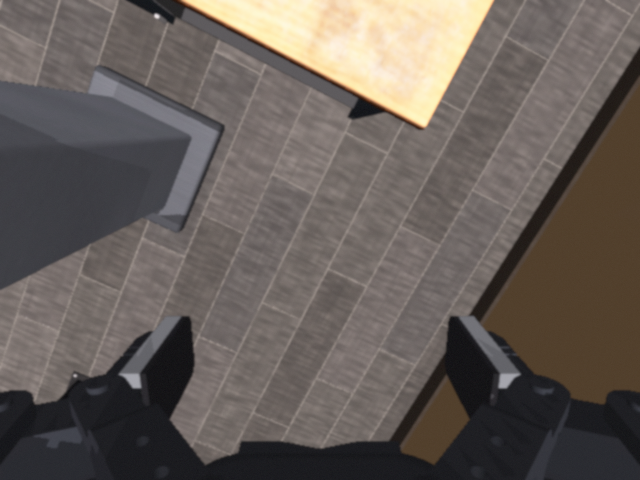

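The move was refused because every key is needed in each row, so the wrist view still shows only the floor. I'll resend it with all the keys.

>>> drive_tool([
  {"dx": 8.56,"dy": -4.85,"dz": 1.0,"wx": 0,"wy": 0,"wz": -12.8,"hand": 0},
  {"dx": 8.56,"dy": -4.85,"dz": 1.0,"wx": 0,"wy": 0,"wz": -12.8,"hand": 0},
  {"dx": 8.56,"dy": -4.85,"dz": 1.0,"wx": 0,"wy": 0,"wz": -12.8,"hand": 0},
  {"dx": 8.56,"dy": -4.85,"dz": 1.0,"wx": 0,"wy": 0,"wz": -12.8,"hand": 0},
  {"dx": 8.56,"dy": -4.85,"dz": 1.0,"wx": 0,"wy": 0,"wz": -12.8,"hand": 0},
  {"dx": 8.56,"dy": -4.85,"dz": 1.0,"wx": 0,"wy": 0,"wz": -12.8,"hand": 0},
  {"dx": 8.56,"dy": -4.85,"dz": 1.0,"wx": 0,"wy": 0,"wz": -12.8,"hand": 0},
  {"dx": 8.56,"dy": -4.85,"dz": 1.0,"wx": 0,"wy": 0,"wz": -12.8,"hand": 0},
  {"dx": 8.56,"dy": -4.85,"dz": 1.0,"wx": 0,"wy": 0,"wz": -12.8,"hand": 0},
  {"dx": 8.56,"dy": -4.85,"dz": 1.0,"wx": 0,"wy": 0,"wz": -12.8,"hand": 0},
  {"dx": 8.56,"dy": -4.85,"dz": 1.0,"wx": 0,"wy": 0,"wz": -12.8,"hand": 0},
  {"dx": 8.56,"dy": -4.85,"dz": 1.0,"wx": 0,"wy": 0,"wz": -12.8,"hand": 0},
  {"dx": 8.56,"dy": -4.85,"dz": 1.85,"wx": 0,"wy": 0,"wz": -12.8,"hand": 0},
  {"dx": 8.56,"dy": -4.85,"dz": 1.85,"wx": 0,"wy": 0,"wz": -12.8,"hand": 0},
  {"dx": 8.56,"dy": -4.85,"dz": 1.85,"wx": 0,"wy": 0,"wz": -12.8,"hand": 0},
  {"dx": 8.56,"dy": -4.85,"dz": 1.85,"wx": 0,"wy": 0,"wz": -12.8,"hand": 0},
])

```text
clock: 2.45
eef_pos: [0.4983, -0.0443, 0.1515]
tool_rot: [0.707, 0.707, 0.001, 0.001]
ft_force: [0.6, 0.2, -0.1]
grip_width: 0.0001
grasp_force: 0.0
```

Run:
```python
from h import *
import cv2
o=bot.get_obs()
print(np.round(o["eef_pos"],4),o["clock"],o["ft_force"])
w=bot.camera("wrist");cv2.imwrite("pics/w2.png",w[...,::-1])
k=bot.get_calibration("wrist");f=240/np.tan(np.radians(k["vfov"])/2)
M=k["mount"]
def proj(P):
    t=R.from_quat(o["tool_rot"]).inv().apply(np.array(P)-o["eef_pos"])
    c=np.linalg.inv(M)@np.r_[t,1]; return np.round((k["cx"]+f*c[0]/-c[2],k["cy"]-f*c[1]/-c[2]))
print(proj([.4975,-.043,.0765]),[proj([.4975+a,-.043+b,.0765]) for a in(-.0245,.0245) for b in(-.0195,.0195)], "tip down",proj(o["eef_pos"]+[0,0,-.011]))
```

```text
[ 0.4983 -0.0443  0.1515] 2.45 [ 0.55769645  0.23324729 -0.06316145]
[318. 264.] [array([272., 300.]), array([269., 227.]), array([366., 300.]), array([368., 227.])] tip down [321. 322.]
```

View pics/w2.png

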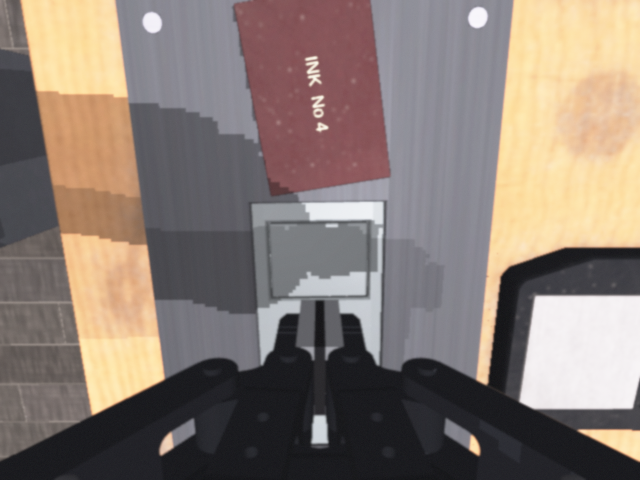

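The key outline sits at cols 268–370, rows 221–297, about 2.5 mm further in +y than I estimated. The ink pad is clear of the fingers. I'll correct by +3.5 mm and descend to just above the key.

>>> drive_tool([
  {"dx": 0.07,"dy": 0,"dz": 0.5,"wx": 0,"wy": 0,"wz": 0,"hand": 0},
  {"dx": 0.07,"dy": 0,"dz": 0.9,"wx": 0,"wy": 0,"wz": 0,"hand": 0},
  {"dx": 0.07,"dy": 0,"dz": 1.1,"wx": 0,"wy": 0,"wz": 0,"hand": 0},
  {"dx": 0.07,"dy": 0,"dz": 1.18,"wx": 0,"wy": 0,"wz": 0,"hand": 0},
  {"dx": 0.07,"dy": 0,"dz": 1.18,"wx": 0,"wy": 0,"wz": 0,"hand": 0},
  {"dx": 0.07,"dy": 0,"dz": 1.18,"wx": 0,"wy": 0,"wz": 0,"hand": 0},
])

```text
clock: 3.1
eef_pos: [0.4985, -0.04, 0.0919]
tool_rot: [0.707, 0.707, 0.001, 0.001]
ft_force: [-0.2, -0.5, 0.7]
grip_width: -0.0001
grasp_force: 0.0
```

>>> drive_tool([
  {"dx": 0,"dy": 0,"dz": 0.02,"wx": 0,"wy": 0,"wz": 0,"hand": 0},
  {"dx": 0,"dy": 0,"dz": 0.04,"wx": 0,"wy": 0,"wz": 0,"hand": 0},
  {"dx": 0,"dy": 0,"dz": 0.06,"wx": 0,"wy": 0,"wz": 0,"hand": 0},
  {"dx": 0,"dy": 0,"dz": 0.08,"wx": 0,"wy": 0,"wz": 0,"hand": 0},
  {"dx": 0,"dy": 0,"dz": 0.08,"wx": 0,"wy": 0,"wz": 0,"hand": 0},
])

```text
clock: 3.6
eef_pos: [0.4978, -0.0398, 0.087]
tool_rot: [0.707, 0.707, 0.0, 0.0]
ft_force: [-0.2, 0.7, 1.8]
grip_width: 0.0002
grasp_force: 1.0
```

>>> drive_tool([
  {"dx": 0,"dy": 0,"dz": 0.02,"wx": 0,"wy": 0,"wz": 0,"hand": 0},
  {"dx": 0,"dy": 0,"dz": 0.04,"wx": 0,"wy": 0,"wz": 0,"hand": 0},
  {"dx": 0,"dy": 0,"dz": 0.04,"wx": 0,"wy": 0,"wz": 0,"hand": 0},
])

```text
clock: 3.9
eef_pos: [0.4978, -0.0398, 0.085]
tool_rot: [0.707, 0.707, 0.0, 0.0]
ft_force: [-0.5, 0.9, 3.8]
grip_width: 0.0
grasp_force: 2.0
```

It gives at a low force, so this is the catch. I'll press on.

>>> drive_tool([
  {"dx": 0,"dy": 0,"dz": 0.02,"wx": 0,"wy": 0,"wz": 0,"hand": 0},
  {"dx": 0,"dy": 0,"dz": 0.04,"wx": 0,"wy": 0,"wz": 0,"hand": 0},
  {"dx": 0,"dy": 0,"dz": 0.06,"wx": 0,"wy": 0,"wz": 0,"hand": 0},
  {"dx": 0,"dy": 0,"dz": 0.06,"wx": 0,"wy": 0,"wz": 0,"hand": 0},
])

```text
clock: 4.3
eef_pos: [0.4979, -0.0398, 0.0819]
tool_rot: [0.707, 0.707, 0.0, 0.0]
ft_force: [-0.5, 0.1, 4.9]
grip_width: 0.0002
grasp_force: 2.3
```

>>> drive_tool([
  {"dx": 0,"dy": 0,"dz": 0.01,"wx": 0,"wy": 0,"wz": 0,"hand": 0},
  {"dx": 0,"dy": 0,"dz": 0.02,"wx": 0,"wy": 0,"wz": 0,"hand": 0},
  {"dx": 0,"dy": 0,"dz": 0.03,"wx": 0,"wy": 0,"wz": 0,"hand": 0},
  {"dx": 0,"dy": 0,"dz": 0.03,"wx": 0,"wy": 0,"wz": 0,"hand": 0},
])

```text
clock: 4.7
eef_pos: [0.4979, -0.0398, 0.0805]
tool_rot: [0.707, 0.707, 0.0, 0.0]
ft_force: [-0.4, 0.1, 5.9]
grip_width: 0.0001
grasp_force: 2.8
```

>>> drive_tool([
  {"dx": 0,"dy": 0,"dz": 0.01,"wx": 0,"wy": 0,"wz": 0,"hand": 0},
  {"dx": 0,"dy": 0,"dz": 0.01,"wx": 0,"wy": 0,"wz": 0,"hand": 0},
  {"dx": 0,"dy": 0,"dz": 0.01,"wx": 0,"wy": 0,"wz": 0,"hand": 0},
  {"dx": 0,"dy": 0,"dz": 0.01,"wx": 0,"wy": 0,"wz": 0,"hand": 0},
  {"dx": 0,"dy": 0,"dz": 0.01,"wx": 0,"wy": 0,"wz": 0,"hand": 0},
  {"dx": 0,"dy": 0,"dz": 0.01,"wx": 0,"wy": 0,"wz": 0,"hand": 0},
])

```text
clock: 5.3
eef_pos: [0.4979, -0.0398, 0.0805]
tool_rot: [0.707, 0.707, 0.0, 0.0]
ft_force: [-2.3, 0.5, 9.0]
grip_width: 0.0004
grasp_force: 4.3
```

The catch has bottomed: no further travel, and the force is up to 9 N. I'll check the drawer while holding.

Run:
```python
from h import *
import cv2
im=bot.camera("top"); s=bot.camera("side")
a=cv2.resize(im[170:310,280:500],None,fx=2.5,fy=2.5);b=cv2.resize(s[140:300,260:430],None,fx=2.2,fy=2.2)
h=max(a.shape[0],b.shape[0]);pad=lambda x:np.vstack([x,np.zeros((h-x.shape[0],x.shape[1],3),np.uint8)])
c=np.hstack([pad(a),pad(b)])[:, :];c=cv2.resize(c,(790,int(c.shape[0]*790/c.shape[1])));cv2.imwrite("pics/d.png",c[...,::-1])
```

```text
(no output)
```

View pics/d.png

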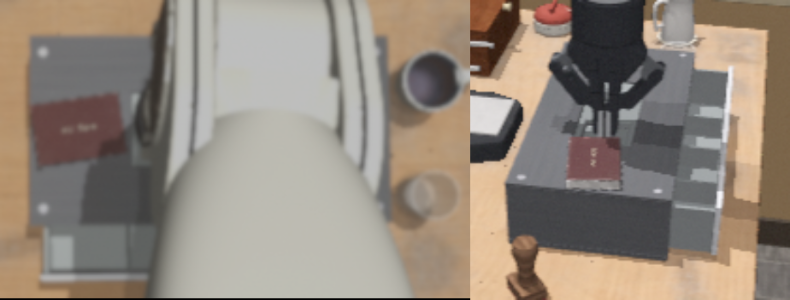

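The drawer stands open at the front of the box (bottom left in the top crop, right in the side crop). I'll let go straight up and wait for the rest to settle.

>>> drive_tool([
  {"dx": 0,"dy": 0,"dz": -0.04,"wx": 0,"wy": 0,"wz": 0,"hand": 0},
  {"dx": 0,"dy": 0,"dz": -0.1,"wx": 0,"wy": 0,"wz": 0,"hand": 0},
  {"dx": 0,"dy": 0,"dz": -0.2,"wx": 0,"wy": 0,"wz": 0,"hand": 0},
  {"dx": 0,"dy": 0,"dz": -0.6,"wx": 0,"wy": 0,"wz": 0,"hand": 0},
  {"dx": 0,"dy": 0,"dz": -1.2,"wx": 0,"wy": 0,"wz": 0,"hand": 0},
  {"dx": 0,"dy": 0,"dz": -2.0,"wx": 0,"wy": 0,"wz": 0,"hand": 0},
  {"dx": 0,"dy": 0,"dz": -2.0,"wx": 0,"wy": 0,"wz": 0,"hand": 0},
  {"dx": 0,"dy": 0,"dz": -2.0,"wx": 0,"wy": 0,"wz": 0,"hand": 0},
  {"dx": 0,"dy": 0,"dz": -2.0,"wx": 0,"wy": 0,"wz": 0,"hand": 0},
])

```text
clock: 6.3
eef_pos: [0.4965, -0.0397, 0.1785]
tool_rot: [0.707, 0.707, -0.001, -0.001]
ft_force: [0.6, 0.1, 0.3]
grip_width: -0.0
grasp_force: 0.0
```

Run:
```python
from h import *
import cv2
s=bot.camera("side")[130:310,240:440];w=bot.camera("wrist")
c=np.hstack([cv2.resize(s,(400,360)),cv2.resize(w,(400,360))]);cv2.imwrite("pics/e.png",c[...,::-1])
for t in("cash_box","ink_pad","stamp","cup","glass"):
    print(t,[np.round(d["extent"]).tolist() for d in bot.look_for("side",t)[:1]])
```

```text
cash_box [[340.0, 220.0, 125.0, 121.0]]
ink_pad [[326.0, 226.0, 23.0, 25.0]]
stamp [[290.0, 285.0, 24.0, 44.0]]
cup []
glass [[370.0, 166.0, 17.0, 8.0]]
```

View pics/e.png

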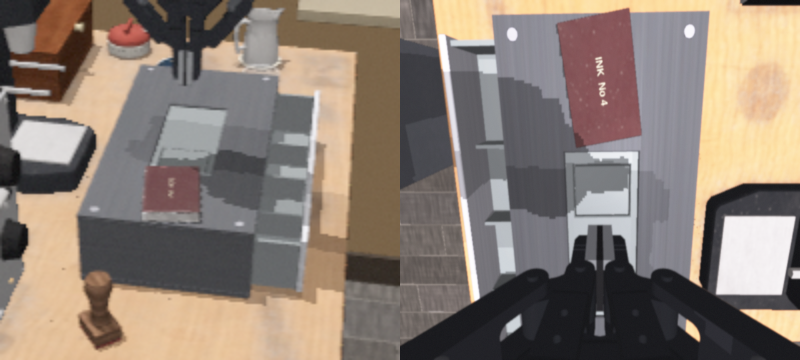

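The catch is up again and flush (wrist view, around (603,190)). The drawer is fully open, the neighbours haven't moved, and the robot is touching nothing. Handing in.

```bash
python3 -c "from workcell import bot; print(bot.job_done())"
```

```text
the job is handed in; nothing more can be done
None
```

The cash box is open: I pressed the catch fully down at about 9 N, the drawer sprang out, and the catch came back up. In the last pictures the ink pad, stamp and glass had not moved; the cup was not detected in the last side view, but the arm never went near it. I found the catch by its outline in the camera pictures and confirmed it by touch where it gave, rather than feeling along the whole strip.

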